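# Lap the tamper's foot on the bench stone and shut the stone's box

## Task

Lap the foot of the tamper: take it from its cork mat, set its foot flat on the left end of the stone in the open wooden box and draw it slowly to the right end in one unbroken stroke, pressing lightly and steadily so that the stone stays sunk about halfway into its springy bed all the way, never loose and never hard against the bottom. Then stand the tamper upright on its cork mat again and shut the lid of the box. Leave the jars and the label roll where they are.

Things in the scene. Friction and masses are not known exactly. Their poses are not given: they have to be found in the camera images.
- tamper: Jar tamper, 83 mm tall, 0.19 kg: a round flat grey foot, 42 mm across and 14 mm thick, under a round beech grip that widens upward to 35 mm. It stands upright on the cork mat. Origin: centre of the foot's flat underside; z points up through the grip. Good to grasp 50 to 60 mm above the underside.
- stone_box: Low open wooden box fixed to the table, 110 mm deep (x) by 240 mm long (y) by 28 mm high to its rim, that holds the lapping stone. Origin: centre of its underside on the table. Its own x points away from the robot (to the hinge side), its own y along its length to the left as the robot sees it; it may be turned by up to 0.35 rad.
- stone_top (a point): Centre of the flat upper face of the grey lapping stone, 80 mm (x) by 200 mm (y), axes as those of the box; it moves down with the stone. Unloaded the face is 42 mm above the table, 14 mm above the box's rim. The left end is at +y, the right end at -y.
- stone (a joint): How far the stone is pressed into its springy bed, in m: 0 unloaded, 0.012 at the bottom. It moves straight down without tipping; it starts to sink at about 2 N and then takes 1.2 N per mm (about 9 N halfway, 16 N at the bottom).
- lid (a joint): Angle of the box's lid in rad: 0 shut, about 1.5 standing upright, 1.9 fully open. Friction hinge: the lid stays where it is left above about 0.8 rad and sinks shut under its own weight below that. Pushing it takes under 2 N.
- lid_edge (a point): Middle of the outer edge of the lid where its outside face meets its free side: the front upper edge when shut. The lid is a shallow wooden cover, 112 mm from hinge to free side, 240 mm long, 24 mm deep; shut, its top is 52 mm above the table. The point's axes turn with the lid and are those of the box when shut.
- lid_hinge (a point): Middle of the hinge line, along the box's y, at the far (+x) edge of the box 28 mm above the table (box frame: x = 55 mm, y = 0). Axes turn with the lid.
- cork_mat: Round cork mat fixed to the table, 130 mm across, 5 mm thick, the tamper's place. Origin: centre of its underside on the table; its upper face is 5 mm above.
- salve_jar: Bystander: small dark jar with gold lid, 43 mm across, 44 mm tall, loose, between the mat and the box. Origin: centre of its underside.
- label_roll: Bystander: spare roll of white labels lying flat, 80 mm across, 38 mm high, loose, near the front edge of the table between the mat and the box. Origin: centre of its underside.
- balm_jar: Bystander: dark jar with gold lid, 59 mm across, 66 mm tall, loose, near the front edge of the table, left of the mat. Origin: centre of its underside.
Mind the look-alikes: they are no part of the job. Leave any turquoise look-alike of the tamper alone.

How it is judged (in metres and radians):
On the way, in this order (a step that is already met when the one before it is completed fails the run):
1. foot flat on the stone, stone pressed at least 1.5 mm down, tamper at most 0.15 rad off upright and within 30 mm of the stone's long centreline: foot's centre at least 45 mm left of the stone's middle (y of tamper in the frame of stone_top above 0.045 m and x of tamper in the frame of stone_top between -0.03 and 0.03 m and z of tamper in the frame of stone_top between -0.003 and 0.003 m and value of joint stone above 0.0015 m and angle between tamper's own z axis and vertical below 0.15 rad and contact force between tamper and stone_box above 1 N), for 0.1 s.
2. foot flat on the stone, stone pressed at least 1.5 mm down, tamper at most 0.15 rad off upright and within 30 mm of the stone's long centreline: foot's centre 15 to 40 mm left of the middle (y of tamper in the frame of stone_top between 0.015 and 0.04 m and x of tamper in the frame of stone_top between -0.03 and 0.03 m and z of tamper in the frame of stone_top between -0.003 and 0.003 m and value of joint stone above 0.0015 m and angle between tamper's own z axis and vertical below 0.15 rad and contact force between tamper and stone_box above 1 N), for 0.1 s.
3. foot flat on the stone, stone pressed at least 1.5 mm down, tamper at most 0.15 rad off upright and within 30 mm of the stone's long centreline: foot's centre within 12 mm of the middle (y of tamper in the frame of stone_top between -0.012 and 0.012 m and x of tamper in the frame of stone_top between -0.03 and 0.03 m and z of tamper in the frame of stone_top between -0.003 and 0.003 m and value of joint stone above 0.0015 m and angle between tamper's own z axis and vertical below 0.15 rad and contact force between tamper and stone_box above 1 N), for 0.1 s.
4. foot flat on the stone, stone pressed at least 1.5 mm down, tamper at most 0.15 rad off upright and within 30 mm of the stone's long centreline: foot's centre 15 to 40 mm right of the middle (y of tamper in the frame of stone_top between -0.04 and -0.015 m and x of tamper in the frame of stone_top between -0.03 and 0.03 m and z of tamper in the frame of stone_top between -0.003 and 0.003 m and value of joint stone above 0.0015 m and angle between tamper's own z axis and vertical below 0.15 rad and contact force between tamper and stone_box above 1 N), for 0.1 s.
5. foot flat on the stone, stone pressed at least 1.5 mm down, tamper at most 0.15 rad off upright and within 30 mm of the stone's long centreline: foot's centre at least 45 mm right of the middle (y of tamper in the frame of stone_top below -0.045 m and x of tamper in the frame of stone_top between -0.03 and 0.03 m and z of tamper in the frame of stone_top between -0.003 and 0.003 m and value of joint stone above 0.0015 m and angle between tamper's own z axis and vertical below 0.15 rad and contact force between tamper and stone_box above 1 N), for 0.1 s.
At the end, for the whole second after the job is handed in: The tamper stands upright (within 0.1 rad), at rest, with its whole foot on the cork mat (centre within 44 mm of the mat's centre), the lid is shut (under 0.06 rad) and the two jars and the label roll are within 30 mm of where they were (horizontal distance between tamper and cork_mat below 0.044 m and height (world z) of tamper between 0.002 and 0.009 m and angle between tamper's own z axis and vertical below 0.1 rad and linear speed of tamper below 0.02 m/s and value of joint lid below 0.06 rad and distance of each of salve_jar, label_roll, balm_jar from where it was at the start of the episode below 0.03 m); the robot touches nothing.
It fails at once if the stroke is broken: the tamper's foot is over the middle part of the stone (within 40 mm of its middle lengthwise), less than 12 mm above it, and the stone is not pressed down (under 0.7 mm) (y of tamper in the frame of stone_top between -0.04 and 0.04 m and x of tamper in the frame of stone_top between -0.035 and 0.035 m and z of tamper in the frame of stone_top between -0.01 and 0.012 m and value of joint stone below 0.0007 m).
It fails at once if the stone is pressed hard against the bottom (over 11.5 mm) (value of joint stone above 0.0115 m).
It fails at once if a jar or the label roll is moved by more than 30 mm (distance of any of salve_jar, label_roll, balm_jar from where it was at the start of the episode above 0.03 m).
It also fails if it takes over 72 s, if anything falls off the work surface, if the arm or the gripper's body presses on something with over 40 N, if the wrist force passes 120 N, or if a joint passes its speed limit or range.

## Robot

A 6-joint arm with a two-finger parallel gripper is mounted at the origin on a cart in front of the work surface, level with it; the furniture and walls round the work are solid. World frame = base frame: x ahead of the robot, y to its left, z up, the work surface at z = 0. Lengths are in m, angles in degrees, forces in N, time in s.
With the tool pointing down it reaches from about 0.35 to 0.875 m from the base axis. Payload 4.2 kg.
Tool frame: the origin (TCP) lies on the centre line of the jaws, within the pads' length; the fingertips stand 25 mm ahead of it and the grasp point (between the pads) lies 6 mm ahead of it; z points along the fingers, y is the line along which they close (so a half turn about z gives the same grasp; the last joint's range is limited). The gripper opens to 87 mm and grips with 3 to 60 N. Pads are 19 mm wide; open, the fingers measure 117 mm over their backs; the gripper's body (75 mm by 190 mm) begins 51 mm behind the grasp point.
Start: joints at [80.478, 22.042, 0.453, 0, -68.411, -14.817], TCP at [0.258, 0.569, 0.248] pointing down, gripper open.
Joint ranges: [-179.83, 179.83], [-69.29, 118.12], [-61.27, 80.66], [-181.25, 117.63], [-171.15, -9.14], [-177.46, 177.46]. Speed limits (degrees/s): [159.86, 159.86, 180, 180, 180, 180].

## Interface

Orientations are given as a 3x3 rotation matrix whose columns are the frame's x, y, z axes.
In Python, from station import r gives the robot as it stands.
- The arm moves only by the tool move_arm, never from a script. Its argument "series" is a list of rows, each an object with "grip": the opening, from 0 (shut) to 1 (fully open); "xyz": the shift along the tool's x, y, z in mm, a list of three; "angular": the turn, a rotation vector about the tool's x, y, z in rad, a list of three. A call has 1 to 10 rows; each row is the pose to reach, as a shift and turn from the pose commanded when the call began, along the tool's axes at that moment; what a row does not reach only later rows make up. A row lasts 1/10 s, in which the tool goes at most 50 mm and 8.59 degrees, less where a joint would pass 70% of its speed; a pose out of reach is approached as far as the arm can. A call with a gripper value outside its range is refused whole. The fingers move at their own pace and stop on an object; the grip force is fixed at half the most. Time passes only in rows, so rows that repeat a pose let the fingers close. It gives the time, the measured TCP pose, the force, the opening and the grip force at its end, in the units of the state.
- r.sense(): the state, without advancing time (a new reading comes with each control period).
- r.capture(name): name is "side" or "top" or "wrist"; returns a dict with "img" (400x640x3 uint8, red, green, blue), "camera_matrix" (3x3 intrinsics, pixels), "k1" (the pictures are not rectified: a ray, as slopes to the right and down, at radius r is drawn at 1 + k1 r^2 times it, then the intrinsics apply), "rvec" (rotation vector, rad) and "tvec" (3), from world to camera coordinates, as OpenCV has them; the wrist camera has in their place "hand_eye" (4x4, takes a point from camera to tool coordinates, whose origin is the TCP and whose axes are the flange's). Camera axes: x right, y down, z forward; pixel columns grow to the right and rows downward; lengths in m; the calibration is good to about 2 mm. A picture is of the moment at which its call begins: read the wrist's pose just before it. There is no depth.
- r.finish_job(): hands the job in; it is judged then, once.
The state is a dict: "time_s": time; "joints": joint angles; "joint_velocities": joint speeds; "effort": joint torques, N m; "tcp_pos": TCP position; "ee_rot": TCP orientation; "wrist_force": force on the tool from outside, world axes, zero at the start; "moment": the same for the moment, N m; "gripper_width": opening from 0.0 (shut) to 1.0 (fully open); "gripper_force": force on a finger pad.
Only numpy, scipy, OpenCV 4.12 (cv2) and the standard library are available. Lean on these libraries where they do the work, as an engineer would, in place of code of your own. Each camera call takes 0.05 s, during which the arm holds its last target. There are 200 camera calls.

## Working session

There is one attempt and no reset: what is moved stays moved. The work goes in short steps, Python scripts to look and compute and a tool call to move; the robot and the scene stay as the last step left them, time stands still between calls to the robot, and variables do not carry over. Pictures are saved under pics/ and viewed, at most 10 in all, crops included, and the job is handed in when it is done.

Besides the shell and the picture viewer there is one more tool, called after "Emit:" in YAML: its name, and indented under it one key for each argument. move_arm: Moves the arm, as the interface text tells. Its arguments: {"type":"object","properties":{"series":{"type":"array"}},"required":["series"]}

```bash
mkdir -p pics; ls; cat > h.py <<'E'
import numpy as np, cv2, pickle
from station import r
def snap(n,tag):
    s=r.sense(); c=r.capture(n); c['tcp']=np.array(s['tcp_pos']); c['rot']=np.array(s['ee_rot'])
    cv2.imwrite(f'pics/{tag}.png',cv2.cvtColor(c['img'],cv2.COLOR_RGB2BGR)); pickle.dump(c,open(f'pics/{tag}.pkl','wb')); return c
def load(tag): return pickle.load(open(f'pics/{tag}.pkl','rb'))
def pose(c):
    if 'hand_eye' in c:
        H=np.array(c['hand_eye']); return c['rot']@H[:3,:3], c['rot']@H[:3,3]+c['tcp']
    R=cv2.Rodrigues(np.array(c['rvec'],float))[0]; return R.T, -R.T@np.array(c['tvec'],float).ravel()
def ray(c,px):
    K=np.array(c['camera_matrix']); d=np.array([(px[0]-K[0,2])/K[0,0],(px[1]-K[1,2])/K[1,1]]); u=d.copy()
    for _ in range(30): u=d/(1+c['k1']*(u@u))
    R,o=pose(c); v=R@np.array([u[0],u[1],1]); return o,v/np.linalg.norm(v)
def onz(c,px,z):
    o,v=ray(c,px); return o+v*(z-o[2])/v[2]
def tri(obs):
    A=0;b=0
    for c,p in obs:
        o,v=ray(c,p); P=np.eye(3)-np.outer(v,v); A=A+P; b=b+P@o
    x=np.linalg.solve(A,b); return x,[np.linalg.norm((np.eye(3)-np.outer(v,v))@(x-o)) for o,v in (ray(c,p) for c,p in obs)]
def proj(c,X):
    R,o=pose(c); q=R.T@(np.array(X)-o); u=q[:2]/q[2]; u=u*(1+c['k1']*(u@u)); K=np.array(c['camera_matrix']); return np.array([K[0,0]*u[0]+K[0,2],K[1,1]*u[1]+K[1,2]])
E
python3 - <<'E'
from h import *
for n in('top','side','wrist'): snap(n,n+'0')
s=r.sense(); print(s)
E
```

```text
pics
{'time_s': 0.15, 'joints': array([ 8.04771685e+01,  2.20813020e+01,  3.99019811e-01, -2.05339231e-02,
       -6.84128283e+01, -1.48180280e+01]), 'joint_velocities': array([-0.00379475, -0.23452267,  0.28850925,  0.05329004, -0.05720569,
        0.00082568]), 'effort': array([ 3.03591005e-04, -3.91052163e+01,  1.87587136e+01,  4.22233567e+00,
        1.23912268e-02, -1.39412959e-04]), 'tcp_pos': array([0.25740278, 0.56908346, 0.24671256]), 'ee_rot': array([[ 9.11055143e-01, -4.12284080e-01, -6.03280895e-04],
       [-4.12284509e-01, -9.11053775e-01, -1.58196023e-03],
       [ 1.02595680e-04,  1.68997637e-03, -9.99998567e-01]]), 'wrist_force': array([-0.56779079,  0.97256322,  0.20201679]), 'moment': array([0.03246046, 0.02710461, 0.02092644]), 'gripper_force': 0.0, 'gripper_width': 1.0002009988174634}
```

View pics/top0.png

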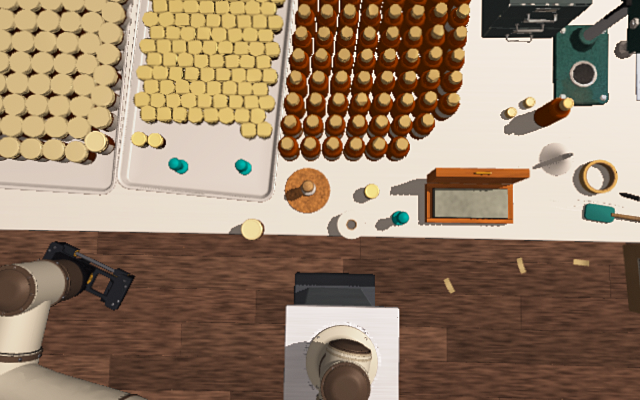

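View pics/side0.png

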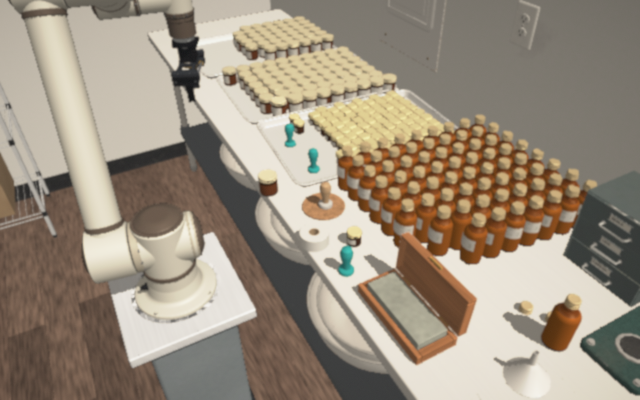

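The top view shows the tamper on its mat at about (307,189) and the box with the stone at (470,205), lid open behind it. A turquoise look-alike stands at (400,217), the salve jar at (371,191), the label roll at (350,224) and the balm jar at (252,229). The side view shows the same: tamper (325,195), box (410,310). Next I'll look at crops.

```bash
python3 - <<'E'
from h import *
a=cv2.imread('pics/top0.png')[155:245,280:540]; cv2.imwrite('pics/c1.png',cv2.resize(a,None,fx=3,fy=3,interpolation=cv2.INTER_CUBIC))
a=cv2.imread('pics/side0.png')[170:370,290:490]; cv2.imwrite('pics/c2.png',cv2.resize(a,None,fx=3,fy=3,interpolation=cv2.INTER_CUBIC))
E
```

```text
(no output)
```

View pics/c1.png

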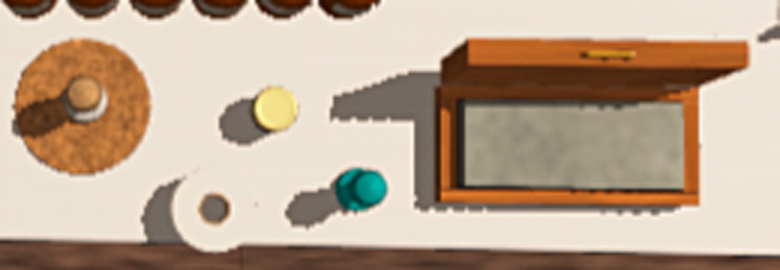

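View pics/c2.png

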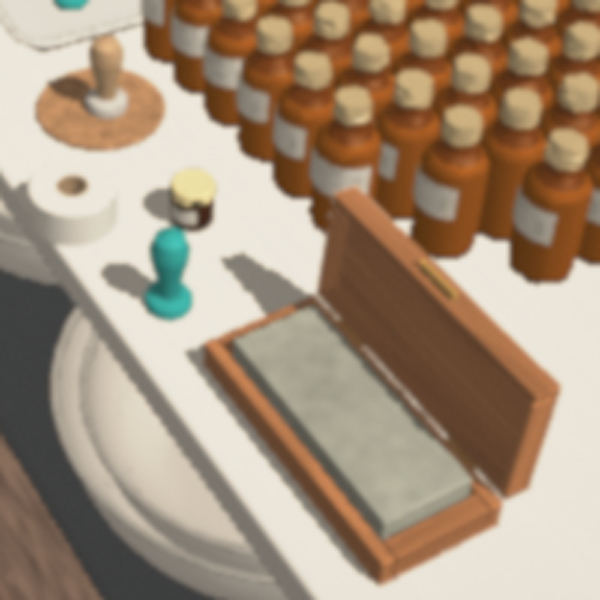

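```bash
python3 - <<'E'
from h import *
T=load('top0');S=load('side0')
t=lambda x,y:(T,(x/3+280-.33,y/3+155-.33)); s=lambda x,y:(S,(x/3+290-.33,y/3+170-.33))
P={}
for n,a,b in [('fl',t(463,100),s(312,308)),('nl',t(464,187),s(234,343)),('nr',t(684,190),s(385,520)),('fr',t(685,103),s(473,487)),
 ('griptop',t(86,93),s(107,43)),('mat',t(83,107),s(100,107)),('turqtop',t(370,188),s(170,238)),('salve',t(275,108),s(193,184)),('roll',t(214,208),s(72,184)),
 ('lid L',t(470,40),s(348,190)),('lid R',t(747,43),s(556,388))]:
    x,e=tri([a,b]); P[n]=x; print(n,x.round(4),np.round(e,4))
for n,p,z in [('mat',t(83,107),.005),('griptop',t(86,93),.088),('fl',t(463,100),.042),('nl',t(464,187),.042),('nr',t(684,190),.042),('fr',t(685,103),.042)]: print(n,onz(*p,z).round(4))
print('balm',onz(T,(252,229),.066))
print(pose(T)[1],pose(S)[1])
E
```

```text
fl [ 0.4876 -0.2478  0.0372] [0.0006 0.0006]
nl [ 0.4085 -0.2497  0.0383] [0.0012 0.0012]
nr [ 0.4096 -0.4482  0.045 ] [0.001 0.001]
fr [ 0.4889 -0.4518  0.0368] [0.0005 0.0005]
griptop [0.4835 0.1001 0.0855] [0.0001 0.0001]
mat [0.4772 0.1049 0.0052] [0.0001 0.0001]
turqtop [ 0.4039 -0.1561  0.0785] [0.0003 0.0003]
salve [ 0.4769 -0.0738  0.0423] [0.0001 0.0001]
roll [ 0.3831 -0.0188  0.04  ] [0.0003 0.0003]
lid L [ 0.5287 -0.2297  0.1363] [0.0029 0.0029]
lid R [ 0.5322 -0.4664  0.1368] [0.0008 0.0008]
mat [0.4771 0.1049 0.005 ]
griptop [0.4832 0.1    0.088 ]
fl [ 0.4877 -0.247   0.042 ]
nl [ 0.4074 -0.2483  0.042 ]
nr [ 0.4088 -0.4488  0.042 ]
fr [ 0.4888 -0.4501  0.042 ]
balm [0.36427179 0.25067296 0.066     ]
[0.36709296 0.06315842 1.3994028 ] [-0.06577498 -0.93130232  0.95052646]
```

Stone centre is about (0.448, -0.349) with yaw near 0, and the tamper is at (0.483, 0.100). I'll move above the tamper and turn the tool square to the world axes.

Emit:
move_arm:
  series:
    - {"grip":1,"xyz":[20,17,0],"angular":[0,0,-0.03]}
    - {"grip":1,"xyz":[60,50,0],"angular":[0,0,-0.08]}
    - {"grip":1,"xyz":[100,84,0],"angular":[0,0,-0.13]}
    - {"grip":1,"xyz":[140,117,0],"angular":[0,0,-0.18]}
    - {"grip":1,"xyz":[180,150,0],"angular":[0,0,-0.23]}
    - {"grip":1,"xyz":[220,184,0],"angular":[0,0,-0.28]}
    - {"grip":1,"xyz":[260,217,0],"angular":[0,0,-0.33]}
    - {"grip":1,"xyz":[300,250,0],"angular":[0,0,-0.37]}
    - {"grip":1,"xyz":[340,284,0],"angular":[0,0,-0.4]}
    - {"grip":1,"xyz":[375,314,0],"angular":[0,0,-0.424]}

```text
time_s: 1.15
tcp_pos: [0.4647, 0.1385, 0.2476]
ee_rot: [[1.0, 0.001, 0.0], [0.001, -1.0, 0.0], [0.0, -0.0, -1.0]]
wrist_force: [1.1, 0.8, -0.7]
gripper_width: 1.001
gripper_force: 0.0
```

```bash
python3 - <<'E'
from h import *
c=snap('wrist','w1'); print(r.sense()['time_s'],c['tcp'],c['rot'].round(3),np.array(c['hand_eye']).round(3)); print(r.sense()['wrist_force'])
print(proj(c,(.4833,.1,.088)),proj(c,(.4833,.1,.005)),proj(c,(.477,.105,.005)))
E
```

```text
1.2 [0.46465196 0.13849964 0.2476365 ] [[ 1.     0.001  0.   ]
 [ 0.001 -1.     0.   ]
 [ 0.    -0.    -1.   ]] [[ 0.    -0.952 -0.305  0.085]
 [ 1.     0.     0.    -0.001]
 [-0.    -0.305  0.952 -0.138]
 [ 0.     0.     0.     1.   ]]
[ 1.47457794 -1.91867137  1.16564143]
[367.6106348  164.28547868] [358.51845476 148.19077897] [353.92345035 153.72044029]
```

View pics/w1.png

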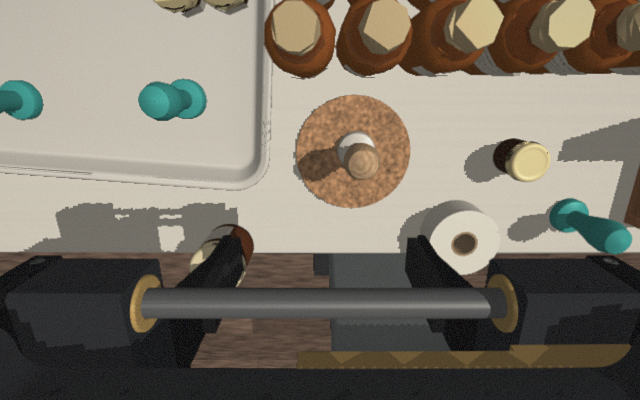

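The wrist view shows the mat centred at about (353,151) and the grip top at (362,161). I'll compute both points from that.

```bash
python3 - <<'E'
from h import *
c=load('w1');T=load('top0');S=load('side0')
s=r.sense(); print(s['time_s'],s['tcp_pos'],s['wrist_force'])
print('grip',onz(c,(362,161),.088),'mat',onz(c,(353,151),.005),'foot',onz(c,(357,148),.012))
print(tri([(c,(362,161)),(T,(308.3,185.7)),(S,(325.3,184))]))
E
```

```text
1.2 [0.46620341 0.13326687 0.24744969] [ 1.47457794 -1.91867137  1.16564143]
grip [0.48628015 0.10511845 0.088     ] mat [0.48010287 0.10612886 0.005     ] foot [0.48472873 0.10240929 0.012     ]
(array([0.48452139, 0.10249025, 0.08281249]), [np.float64(0.0021032421079375343), np.float64(0.0024130244222380923), np.float64(0.000648668400678173)])
```

Emit:
move_arm:
  series:
    - {"grip":1,"xyz":[10,30,0],"angular":[0,0,0]}
    - {"grip":1,"xyz":[10,30,0],"angular":[0,0,0]}

```text
time_s: 1.4
tcp_pos: [0.4746, 0.1078, 0.2472]
ee_rot: [[1.0, -0.005, -0.001], [-0.005, -1.0, -0.001], [-0.001, 0.001, -1.0]]
wrist_force: [0.0, 0.6, -0.4]
gripper_width: 0.998
gripper_force: 0.0
```

Emit:
move_arm:
  series:
    - {"grip":1,"xyz":[4,-3,30],"angular":[0,0,0]}
    - {"grip":1,"xyz":[4,-3,65],"angular":[0,0,0]}
    - {"grip":1,"xyz":[4,-3,90],"angular":[0,0,0]}
    - {"grip":1,"xyz":[4,-3,90],"angular":[0,0,0]}
    - {"grip":1,"xyz":[4,-3,90],"angular":[0,0,0]}
    - {"grip":1,"xyz":[4,-3,90],"angular":[0,0,0]}

```text
time_s: 2.0
tcp_pos: [0.4793, 0.1143, 0.1592]
ee_rot: [[1.0, 0.0, 0.003], [0.0, -1.0, 0.001], [0.003, -0.001, -1.0]]
wrist_force: [0.4, 1.0, 0.8]
gripper_width: 0.997
gripper_force: 0.0
```

```bash
python3 - <<'E'
from h import *
c=snap('wrist','w2'); s=r.sense(); print(c['tcp'],s['tcp_pos'],s['wrist_force'],s['moment'])
cv2.imwrite('pics/w2c.png',cv2.imread('pics/w2.png')[0:300,150:550])
print(proj(c,(.4845,.102,.088)),proj(c,(.4785,.1055,.005)))
E
```

```text
[0.47931955 0.11429557 0.15916995] [0.47928433 0.11423387 0.15923475] [ 0.00649476  0.20051994 -0.49439685] [-0.0667813   0.02722812  0.05926932]
[343.6353275  213.99154182] [334.50365411 187.35972857]
```

View pics/w2c.png

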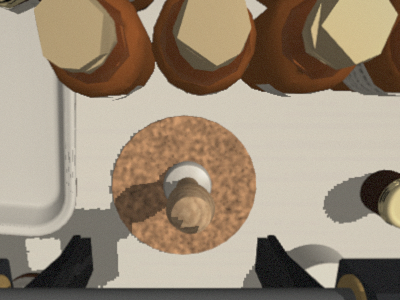

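The crop shows the grip top at full-image (341,212) and the mat at (334,184), which matches the estimate to about 1 mm. I'll descend and grip.

Emit:
move_arm:
  series:
    - {"grip":1,"xyz":[6,12,20],"angular":[0,0,0]}
    - {"grip":1,"xyz":[6,12,50],"angular":[0,0,0]}
    - {"grip":1,"xyz":[6,12,80],"angular":[0,0,0]}
    - {"grip":1,"xyz":[6,12,92],"angular":[0,0,0]}
    - {"grip":1,"xyz":[6,12,92],"angular":[0,0,0]}
    - {"grip":1,"xyz":[6,12,92],"angular":[0,0,0]}
    - {"grip":1,"xyz":[6,12,92],"angular":[0,0,0]}
    - {"grip":1,"xyz":[6,12,92],"angular":[0,0,0]}

```text
time_s: 2.85
tcp_pos: [0.4851, 0.1019, 0.0668]
ee_rot: [[1.0, -0.001, 0.003], [-0.001, -1.0, 0.001], [0.003, -0.001, -1.0]]
wrist_force: [0.3, 0.1, 0.5]
gripper_width: 1.0
gripper_force: 0.0
```

Emit:
move_arm:
  series:
    - {"grip":0,"xyz":[0,0,0],"angular":[0,0,0]}
    - {"grip":0,"xyz":[0,0,0],"angular":[0,0,0]}
    - {"grip":0,"xyz":[0,0,0],"angular":[0,0,0]}
    - {"grip":0,"xyz":[0,0,0],"angular":[0,0,0]}
    - {"grip":0,"xyz":[0,0,0],"angular":[0,0,0]}
    - {"grip":0,"xyz":[0,0,0],"angular":[0,0,0]}
    - {"grip":0,"xyz":[0,0,0],"angular":[0,0,0]}
    - {"grip":0,"xyz":[0,0,0],"angular":[0,0,0]}

```text
time_s: 3.65
tcp_pos: [0.4844, 0.1015, 0.0656]
ee_rot: [[1.0, -0.001, 0.0], [-0.001, -1.0, 0.0], [0.0, -0.0, -1.0]]
wrist_force: [-0.1, -0.1, -1.2]
gripper_width: 0.36
gripper_force: 29.6
```

Gripped at 31 mm with the TCP about 61 mm above the underside. I'll lift and carry it to above the left end of the stone.

Emit:
move_arm:
  series:
    - {"grip":0,"xyz":[0,0,-15],"angular":[0,0,0]}
    - {"grip":0,"xyz":[0,0,-50],"angular":[0,0,0]}
    - {"grip":0,"xyz":[0,10,-90],"angular":[0,0,0]}
    - {"grip":0,"xyz":[-4,40,-115],"angular":[0,0,0]}
    - {"grip":0,"xyz":[-8,75,-125],"angular":[0,0,0]}
    - {"grip":0,"xyz":[-12,115,-125],"angular":[0,0,0]}
    - {"grip":0,"xyz":[-16,155,-125],"angular":[0,0,0]}
    - {"grip":0,"xyz":[-20,195,-125],"angular":[0,0,0]}
    - {"grip":0,"xyz":[-24,235,-125],"angular":[0,0,0]}
    - {"grip":0,"xyz":[-28,275,-125],"angular":[0,0,0]}

```text
time_s: 4.65
tcp_pos: [0.4552, -0.175, 0.1902]
ee_rot: [[1.0, -0.001, -0.001], [-0.001, -1.0, 0.0], [-0.001, -0.0, -1.0]]
wrist_force: [1.5, 0.9, -0.4]
gripper_width: 0.363
gripper_force: 29.5
```

Emit:
move_arm:
  series:
    - {"grip":0,"xyz":[-4,40,0],"angular":[0,0,0]}
    - {"grip":0,"xyz":[-8,75,0],"angular":[0,0,0]}
    - {"grip":0,"xyz":[-10,98,0],"angular":[0,0,0]}
    - {"grip":0,"xyz":[-11,107,20],"angular":[0,0,0]}
    - {"grip":0,"xyz":[-11,107,45],"angular":[0,0,0]}
    - {"grip":0,"xyz":[-11,107,55],"angular":[0,0,0]}
    - {"grip":0,"xyz":[-11,107,55],"angular":[0,0,0]}
    - {"grip":0,"xyz":[-11,107,55],"angular":[0,0,0]}
    - {"grip":0,"xyz":[-11,107,55],"angular":[0,0,0]}

```text
time_s: 5.55
tcp_pos: [0.4459, -0.2805, 0.1368]
ee_rot: [[1.0, 0.0, 0.002], [0.0, -1.0, -0.001], [0.002, 0.001, -1.0]]
wrist_force: [0.6, 0.4, -0.4]
gripper_width: 0.364
gripper_force: 29.5
```

```bash
python3 - <<'E'
from h import *
c=snap('side','s3'); s=r.sense(); print(c['tcp'],s['wrist_force'],s['time_s'])
a=cv2.imread('pics/s3.png')[190:390,320:500]; cv2.imwrite('pics/s3c.png',cv2.resize(a,None,fx=3,fy=3,interpolation=cv2.INTER_CUBIC))
E
```

```text
[ 0.44594169 -0.28052454  0.13676506] [-0.27732759 -0.1344793  -2.01805708] 5.6
```

View pics/s3c.png

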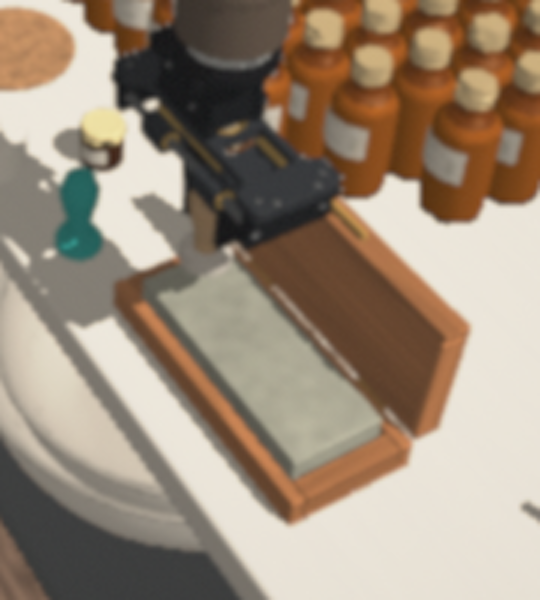

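The foot hangs over the left end of the stone with the gripper clear of the lid. Lowering it now.

Emit:
move_arm:
  series:
    - {"grip":0,"xyz":[-5,0,10],"angular":[0,0,0]}
    - {"grip":0,"xyz":[-5,0,20],"angular":[0,0,0]}
    - {"grip":0,"xyz":[-5,0,28],"angular":[0,0,0]}
    - {"grip":0,"xyz":[-5,0,30],"angular":[0,0,0]}
    - {"grip":0,"xyz":[-5,0,30],"angular":[0,0,0]}
    - {"grip":0,"xyz":[-5,0,30],"angular":[0,0,0]}
    - {"grip":0,"xyz":[-5,0,30],"angular":[0,0,0]}

```text
time_s: 6.3
tcp_pos: [0.4403, -0.2807, 0.1058]
ee_rot: [[1.0, -0.001, 0.001], [-0.001, -1.0, -0.0], [0.001, 0.0, -1.0]]
wrist_force: [0.1, -0.0, -1.5]
gripper_width: 0.36
gripper_force: 29.5
```

Emit:
move_arm:
  series:
    - {"grip":0,"xyz":[0,0,1],"angular":[0,0,0]}
    - {"grip":0,"xyz":[0,0,2],"angular":[0,0,0]}
    - {"grip":0,"xyz":[0,0,3],"angular":[0,0,0]}
    - {"grip":0,"xyz":[0,0,4],"angular":[0,0,0]}
    - {"grip":0,"xyz":[0,0,5],"angular":[0,0,0]}
    - {"grip":0,"xyz":[0,0,6],"angular":[0,0,0]}
    - {"grip":0,"xyz":[0,0,6],"angular":[0,0,0]}
    - {"grip":0,"xyz":[0,0,6],"angular":[0,0,0]}

```text
time_s: 7.1
tcp_pos: [0.4402, -0.2806, 0.0999]
ee_rot: [[1.0, -0.001, 0.001], [-0.001, -1.0, -0.0], [0.001, 0.0, -1.0]]
wrist_force: [-1.1, 1.5, 3.5]
gripper_width: 0.363
gripper_force: 29.4
```

Net force of about 5 N puts the stone roughly 3 mm down. Adding 3 mm.

Emit:
move_arm:
  series:
    - {"grip":0,"xyz":[0,0,1],"angular":[0,0,0]}
    - {"grip":0,"xyz":[0,0,2],"angular":[0,0,0]}
    - {"grip":0,"xyz":[0,0,3],"angular":[0,0,0]}
    - {"grip":0,"xyz":[0,0,3],"angular":[0,0,0]}
    - {"grip":0,"xyz":[0,0,3],"angular":[0,0,0]}

```text
time_s: 7.6
tcp_pos: [0.4403, -0.2806, 0.0971]
ee_rot: [[1.0, -0.001, 0.001], [-0.001, -1.0, -0.0], [0.001, 0.0, -1.0]]
wrist_force: [-0.6, 2.8, 7.4]
gripper_width: 0.364
gripper_force: 29.4
```

```bash
python3 - <<'E'
from h import *
for i in range(4):
    r.capture('top'); s=r.sense(); print(s['tcp_pos'].round(4),s['wrist_force'].round(2),s['moment'].round(3),s['time_s'])
E
```

```text
[ 0.4403 -0.2806  0.0971] [-0.12  2.71  5.44] [ 0.739  0.35  -0.034] 7.65
[ 0.4403 -0.2806  0.0971] [-0.28  2.95  6.99] [ 0.7    0.306 -0.026] 7.7
[ 0.4403 -0.2806  0.0971] [-0.82  2.05  6.11] [ 0.712  0.303 -0.028] 7.75
[ 0.4403 -0.2806  0.0971] [-1.16  3.14  6.98] [0.667 0.299 0.04 ] 7.8
```

About 8.4 N, close to halfway. Starting the stroke at 40 mm/s.

Emit:
move_arm:
  series:
    - {"grip":0,"xyz":[0,2,0],"angular":[0,0,0]}
    - {"grip":0,"xyz":[0,5,0],"angular":[0,0,0]}
    - {"grip":0,"xyz":[0,9,0],"angular":[0,0,0]}
    - {"grip":0,"xyz":[0,13,0],"angular":[0,0,0]}
    - {"grip":0,"xyz":[0,17,0],"angular":[0,0,0]}
    - {"grip":0,"xyz":[0,21,0],"angular":[0,0,0]}

```text
time_s: 8.4
tcp_pos: [0.4405, -0.3012, 0.0971]
ee_rot: [[1.0, -0.001, 0.001], [-0.001, -1.0, 0.0], [0.001, -0.0, -1.0]]
wrist_force: [-0.1, 4.6, 6.5]
gripper_width: 0.363
gripper_force: 29.4
```

Emit:
move_arm:
  series:
    - {"grip":0,"xyz":[0,4,0],"angular":[0,0,0]}
    - {"grip":0,"xyz":[0,8,0],"angular":[0,0,0]}
    - {"grip":0,"xyz":[0,12,0],"angular":[0,0,0]}
    - {"grip":0,"xyz":[0,16,0],"angular":[0,0,0]}
    - {"grip":0,"xyz":[0,20,0],"angular":[0,0,0]}
    - {"grip":0,"xyz":[0,24,0],"angular":[0,0,0]}
    - {"grip":0,"xyz":[0,28,0],"angular":[0,0,0]}
    - {"grip":0,"xyz":[0,32,0],"angular":[0,0,0]}
    - {"grip":0,"xyz":[0,36,0],"angular":[0,0,0]}
    - {"grip":0,"xyz":[0,40,0],"angular":[0,0,0]}

```text
time_s: 9.4
tcp_pos: [0.4404, -0.3412, 0.097]
ee_rot: [[1.0, -0.001, 0.001], [-0.001, -1.0, 0.0], [0.001, -0.0, -1.0]]
wrist_force: [-0.4, 5.1, 6.5]
gripper_width: 0.363
gripper_force: 29.4
```

Emit:
move_arm:
  series:
    - {"grip":0,"xyz":[0,4,0],"angular":[0,0,0]}
    - {"grip":0,"xyz":[0,8,0],"angular":[0,0,0]}
    - {"grip":0,"xyz":[0,12,0],"angular":[0,0,0]}
    - {"grip":0,"xyz":[0,16,0],"angular":[0,0,0]}
    - {"grip":0,"xyz":[0,20,0],"angular":[0,0,0]}
    - {"grip":0,"xyz":[0,24,0],"angular":[0,0,0]}
    - {"grip":0,"xyz":[0,28,0],"angular":[0,0,0]}
    - {"grip":0,"xyz":[0,32,0],"angular":[0,0,0]}
    - {"grip":0,"xyz":[0,36,0],"angular":[0,0,0]}
    - {"grip":0,"xyz":[0,40,0],"angular":[0,0,0]}

```text
time_s: 10.4
tcp_pos: [0.4402, -0.3811, 0.097]
ee_rot: [[1.0, -0.001, 0.0], [-0.001, -1.0, 0.001], [0.0, -0.001, -1.0]]
wrist_force: [0.2, 3.9, 6.4]
gripper_width: 0.365
gripper_force: 29.4
```

Emit:
move_arm:
  series:
    - {"grip":0,"xyz":[0,4,0],"angular":[0,0,0]}
    - {"grip":0,"xyz":[0,8,0],"angular":[0,0,0]}
    - {"grip":0,"xyz":[0,12,0],"angular":[0,0,0]}
    - {"grip":0,"xyz":[0,16,0],"angular":[0,0,0]}
    - {"grip":0,"xyz":[0,20,0],"angular":[0,0,0]}
    - {"grip":0,"xyz":[0,24,0],"angular":[0,0,0]}
    - {"grip":0,"xyz":[0,28,0],"angular":[0,0,0]}
    - {"grip":0,"xyz":[0,32,0],"angular":[0,0,0]}
    - {"grip":0,"xyz":[0,32,0],"angular":[0,0,0]}
    - {"grip":0,"xyz":[0,32,0],"angular":[0,0,0]}

```text
time_s: 11.4
tcp_pos: [0.4403, -0.4135, 0.0972]
ee_rot: [[1.0, -0.001, 0.001], [-0.001, -1.0, -0.0], [0.001, 0.0, -1.0]]
wrist_force: [0.5, 3.9, 7.2]
gripper_width: 0.362
gripper_force: 29.4
```

Stroke done, with the force steady throughout. I'll lift straight up and carry it back to the mat.

Emit:
move_arm:
  series:
    - {"grip":0,"xyz":[0,0,-8],"angular":[0,0,0]}
    - {"grip":0,"xyz":[0,0,-30],"angular":[0,0,0]}
    - {"grip":0,"xyz":[0,0,-65],"angular":[0,0,0]}
    - {"grip":0,"xyz":[0,0,-93],"angular":[0,0,0]}
    - {"grip":0,"xyz":[0,-20,-93],"angular":[0,0,0]}
    - {"grip":0,"xyz":[0,-60,-93],"angular":[0,0,0]}
    - {"grip":0,"xyz":[0,-100,-93],"angular":[0,0,0]}
    - {"grip":0,"xyz":[0,-140,-93],"angular":[0,0,0]}
    - {"grip":0,"xyz":[0,-180,-93],"angular":[0,0,0]}
    - {"grip":0,"xyz":[0,-220,-93],"angular":[0,0,0]}

```text
time_s: 12.4
tcp_pos: [0.4393, -0.1921, 0.1889]
ee_rot: [[1.0, -0.002, -0.001], [-0.002, -1.0, 0.0], [-0.001, -0.0, -1.0]]
wrist_force: [-0.4, 0.5, -1.7]
gripper_width: 0.363
gripper_force: 29.6
```

Emit:
move_arm:
  series:
    - {"grip":0,"xyz":[5,-40,0],"angular":[0,0,0]}
    - {"grip":0,"xyz":[10,-80,0],"angular":[0,0,0]}
    - {"grip":0,"xyz":[15,-120,0],"angular":[0,0,0]}
    - {"grip":0,"xyz":[20,-160,0],"angular":[0,0,0]}
    - {"grip":0,"xyz":[25,-200,0],"angular":[0,0,0]}
    - {"grip":0,"xyz":[30,-240,0],"angular":[0,0,0]}
    - {"grip":0,"xyz":[35,-275,0],"angular":[0,0,0]}
    - {"grip":0,"xyz":[40,-298,0],"angular":[0,0,0]}
    - {"grip":0,"xyz":[40,-298,0],"angular":[0,0,0]}
    - {"grip":0,"xyz":[40,-298,0],"angular":[0,0,0]}

```text
time_s: 13.4
tcp_pos: [0.4797, 0.1044, 0.1888]
ee_rot: [[1.0, -0.0, -0.002], [-0.0, -1.0, -0.001], [-0.002, 0.001, -1.0]]
wrist_force: [-0.7, -0.4, -2.3]
gripper_width: 0.363
gripper_force: 29.6
```

Emit:
move_arm:
  series:
    - {"grip":0,"xyz":[0,0,25],"angular":[0,0,0]}
    - {"grip":0,"xyz":[0,0,60],"angular":[0,0,0]}
    - {"grip":0,"xyz":[0,0,95],"angular":[0,0,0]}
    - {"grip":0,"xyz":[0,0,112],"angular":[0,0,0]}
    - {"grip":0,"xyz":[0,0,119],"angular":[0,0,0]}
    - {"grip":0,"xyz":[0,0,119],"angular":[0,0,0]}
    - {"grip":0,"xyz":[0,0,119],"angular":[0,0,0]}

```text
time_s: 14.1
tcp_pos: [0.4811, 0.1043, 0.0715]
ee_rot: [[1.0, -0.001, 0.002], [-0.001, -1.0, 0.001], [0.002, -0.001, -1.0]]
wrist_force: [0.1, -0.6, -0.5]
gripper_width: 0.359
gripper_force: 29.6
```

Emit:
move_arm:
  series:
    - {"grip":0,"xyz":[0,0,1],"angular":[0,0,0]}
    - {"grip":0,"xyz":[0,0,2],"angular":[0,0,0]}
    - {"grip":0,"xyz":[0,0,3],"angular":[0,0,0]}
    - {"grip":0,"xyz":[0,0,3.5],"angular":[0,0,0]}
    - {"grip":0,"xyz":[0,0,3.5],"angular":[0,0,0]}
    - {"grip":0,"xyz":[0,0,3.5],"angular":[0,0,0]}

```text
time_s: 14.7
tcp_pos: [0.4803, 0.1045, 0.0671]
ee_rot: [[1.0, -0.001, -0.0], [-0.001, -1.0, -0.0], [-0.0, 0.0, -1.0]]
wrist_force: [0.3, -0.6, -0.8]
gripper_width: 0.361
gripper_force: 29.6
```

Emit:
move_arm:
  series:
    - {"grip":0,"xyz":[0,0,0.5],"angular":[0,0,0]}
    - {"grip":0,"xyz":[0,0,1],"angular":[0,0,0]}
    - {"grip":0,"xyz":[0,0,1],"angular":[0,0,0]}

```text
time_s: 15.0
tcp_pos: [0.4802, 0.1044, 0.0659]
ee_rot: [[1.0, -0.001, -0.0], [-0.001, -1.0, -0.0], [-0.0, 0.0, -1.0]]
wrist_force: [0.2, -0.3, -2.3]
gripper_width: 0.363
gripper_force: 29.6
```

```bash
python3 - <<'E'
from h import *
for i in range(4):
    r.capture('top'); s=r.sense(); print(s['tcp_pos'].round(4),s['wrist_force'].round(2),s['moment'].round(3),s['time_s'])
E
```

```text
[0.4803 0.1044 0.066 ] [-0.26  0.05 -1.09] [-0.025 -0.039  0.003] 15.05
[0.4803 0.1044 0.066 ] [-0.05 -0.25 -1.97] [-0.02  -0.031  0.023] 15.1
[0.4803 0.1044 0.0661] [-0.62 -0.28 -1.31] [-0.03   0.026  0.014] 15.15
[0.4803 0.1044 0.066 ] [-0.16 -0.87 -1.01] [-0.028 -0.021  0.026] 15.2
```

Emit:
move_arm:
  series:
    - {"grip":0,"xyz":[0,0,0.5],"angular":[0,0,0]}
    - {"grip":0,"xyz":[0,0,1],"angular":[0,0,0]}
    - {"grip":0,"xyz":[0,0,1],"angular":[0,0,0]}

```text
time_s: 15.5
tcp_pos: [0.4806, 0.1046, 0.0654]
ee_rot: [[1.0, -0.0, 0.001], [-0.0, -1.0, 0.0], [0.001, -0.0, -1.0]]
wrist_force: [-0.6, 0.2, 2.1]
gripper_width: 0.361
gripper_force: 29.5
```

Emit:
move_arm:
  series:
    - {"grip":0,"xyz":[0,0,0.3],"angular":[0,0,0]}
    - {"grip":0,"xyz":[0,0,0.6],"angular":[0,0,0]}
    - {"grip":0,"xyz":[0,0,0.6],"angular":[0,0,0]}

```text
time_s: 15.8
tcp_pos: [0.4809, 0.1047, 0.0654]
ee_rot: [[1.0, -0.0, 0.001], [-0.0, -1.0, 0.0], [0.001, -0.0, -1.0]]
wrist_force: [-2.1, 0.3, 7.0]
gripper_width: 0.366
gripper_force: 29.4
```

The foot is on the mat. Releasing, then straight up.

Emit:
move_arm:
  series:
    - {"grip":0,"xyz":[0,0,-0.8],"angular":[0,0,0]}
    - {"grip":0.5,"xyz":[0,0,-0.8],"angular":[0,0,0]}
    - {"grip":0.8,"xyz":[0,0,-0.8],"angular":[0,0,0]}
    - {"grip":1,"xyz":[0,0,-0.8],"angular":[0,0,0]}
    - {"grip":1,"xyz":[0,0,-0.8],"angular":[0,0,0]}
    - {"grip":1,"xyz":[0,0,-0.8],"angular":[0,0,0]}
    - {"grip":1,"xyz":[0,0,-0.8],"angular":[0,0,0]}
    - {"grip":1,"xyz":[0,0,-0.8],"angular":[0,0,0]}

```text
time_s: 16.6
tcp_pos: [0.4803, 0.1044, 0.0652]
ee_rot: [[1.0, -0.001, -0.0], [-0.001, -1.0, -0.0], [-0.0, 0.0, -1.0]]
wrist_force: [-0.2, 0.5, 0.2]
gripper_width: 0.916
gripper_force: 0.0
```

Emit:
move_arm:
  series:
    - {"grip":1,"xyz":[0,0,-10],"angular":[0,0,0]}
    - {"grip":1,"xyz":[0,0,-35],"angular":[0,0,0]}
    - {"grip":1,"xyz":[0,0,-75],"angular":[0,0,0]}
    - {"grip":1,"xyz":[0,0,-115],"angular":[0,0,0]}
    - {"grip":1,"xyz":[0,0,-150],"angular":[0,0,0]}
    - {"grip":1,"xyz":[0,0,-165],"angular":[0,0,0]}
    - {"grip":1,"xyz":[0,0,-165],"angular":[0,0,0]}
    - {"grip":1,"xyz":[0,0,-165],"angular":[0,0,0]}

```text
time_s: 17.4
tcp_pos: [0.4798, 0.1043, 0.2302]
ee_rot: [[1.0, -0.001, -0.0], [-0.001, -1.0, 0.0], [-0.0, -0.0, -1.0]]
wrist_force: [-1.1, 0.6, -1.2]
gripper_width: 0.999
gripper_force: 0.0
```

```bash
python3 - <<'E'
from h import *
w=snap('wrist','w5'); t=snap('top','t5'); print(w['tcp'])
a=cv2.imread('pics/w5.png')[60:280,160:560]; b=cv2.imread('pics/t5.png')[80:245,340:600]
b=cv2.resize(b,None,fx=2,fy=2); a=cv2.copyMakeBorder(a,0,0,0,520-400,0)
cv2.imwrite('pics/m5.png',np.vstack([a,b]))
E
```

```text
[0.47977175 0.104292   0.23021197]
```

View pics/m5.png

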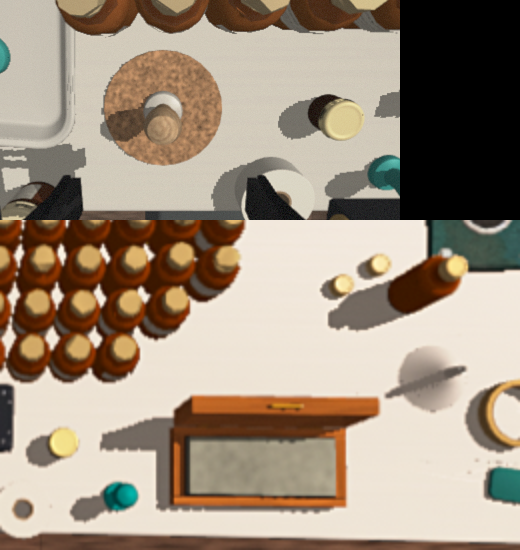

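The tamper stands upright near the mat centre, and the jars and roll are in place. The space behind the lid's right half is free, so I'll fly there with the fingers shut.

Emit:
move_arm:
  series:
    - {"grip":1,"xyz":[0,15,-15],"angular":[0,0,0]}
    - {"grip":0,"xyz":[0,55,-30],"angular":[0,0,0]}
    - {"grip":0,"xyz":[0,100,-30],"angular":[0,0,0]}
    - {"grip":0,"xyz":[0,145,-30],"angular":[0,0,0]}
    - {"grip":0,"xyz":[0,190,-30],"angular":[0,0,0]}
    - {"grip":0,"xyz":[0,235,-30],"angular":[0,0,0]}
    - {"grip":0,"xyz":[0,280,-30],"angular":[0,0,0]}
    - {"grip":0,"xyz":[15,320,-30],"angular":[0,0,0]}
    - {"grip":0,"xyz":[40,360,-30],"angular":[0,0,0]}
    - {"grip":0,"xyz":[65,395,-30],"angular":[0,0,0]}

```text
time_s: 18.5
tcp_pos: [0.5448, -0.2927, 0.2586]
ee_rot: [[1.0, -0.002, -0.003], [-0.002, -1.0, 0.001], [-0.003, -0.001, -1.0]]
wrist_force: [0.9, 0.5, 0.4]
gripper_width: 0.266
gripper_force: 0.0
```

Emit:
move_arm:
  series:
    - {"grip":0,"xyz":[20,40,0],"angular":[0,0,0]}
    - {"grip":0,"xyz":[40,75,0],"angular":[0,0,0]}
    - {"grip":0,"xyz":[45,80,0],"angular":[0,0,0]}
    - {"grip":0,"xyz":[45,80,0],"angular":[0,0,0]}
    - {"grip":0,"xyz":[45,80,0],"angular":[0,0,0]}

```text
time_s: 19.0
tcp_pos: [0.5894, -0.3698, 0.2591]
ee_rot: [[1.0, -0.0, -0.002], [-0.0, -1.0, 0.001], [-0.002, -0.001, -1.0]]
wrist_force: [-0.2, -0.5, 0.8]
gripper_width: 0.002
gripper_force: 0.0
```

Emit:
move_arm:
  series:
    - {"grip":0,"xyz":[0,0,30],"angular":[0,0,0]}
    - {"grip":0,"xyz":[0,0,70],"angular":[0,0,0]}
    - {"grip":0,"xyz":[0,0,110],"angular":[0,0,0]}
    - {"grip":0,"xyz":[0,0,129],"angular":[0,0,0]}
    - {"grip":0,"xyz":[0,0,129],"angular":[0,0,0]}
    - {"grip":0,"xyz":[-8,0,129],"angular":[0,0,0]}
    - {"grip":0,"xyz":[-20,0,129],"angular":[0,0,0]}
    - {"grip":0,"xyz":[-32,0,129],"angular":[0,0,0]}
    - {"grip":0,"xyz":[-44,0,129],"angular":[0,0,0]}

```text
time_s: 19.9
tcp_pos: [0.5449, -0.3707, 0.1328]
ee_rot: [[1.0, -0.001, 0.002], [-0.001, -1.0, -0.001], [0.002, 0.001, -1.0]]
wrist_force: [0.2, -0.1, -1.0]
gripper_width: 0.005
gripper_force: 0.0
```

Emit:
move_arm:
  series:
    - {"grip":0,"xyz":[-10,0,0],"angular":[0,0,0]}
    - {"grip":0,"xyz":[-20,0,0],"angular":[0,0,0]}
    - {"grip":0,"xyz":[-30,0,0],"angular":[0,0,0]}
    - {"grip":0,"xyz":[-40,0,0],"angular":[0,0,0]}
    - {"grip":0,"xyz":[-50,0,0],"angular":[0,0,0]}

```text
time_s: 20.4
tcp_pos: [0.4949, -0.3705, 0.131]
ee_rot: [[1.0, -0.001, -0.0], [-0.001, -1.0, 0.0], [-0.0, -0.0, -1.0]]
wrist_force: [1.4, 0.1, -0.1]
gripper_width: 0.008
gripper_force: 0.4
```

Emit:
move_arm:
  series:
    - {"grip":0,"xyz":[-10,0,0],"angular":[0,0,0]}
    - {"grip":0,"xyz":[-20,0,0],"angular":[0,0,0]}
    - {"grip":0,"xyz":[-30,0,0],"angular":[0,0,0]}
    - {"grip":0,"xyz":[-40,0,0],"angular":[0,0,0]}
    - {"grip":0,"xyz":[-50,0,0],"angular":[0,0,0]}
    - {"grip":0,"xyz":[-50,0,0],"angular":[0,0,0]}
    - {"grip":0,"xyz":[-50,0,0],"angular":[0,0,0]}

```text
time_s: 21.1
tcp_pos: [0.4458, -0.3707, 0.1314]
ee_rot: [[1.0, -0.001, 0.0], [-0.001, -1.0, -0.0], [0.0, 0.0, -1.0]]
wrist_force: [0.3, -0.3, 0.4]
gripper_width: 0.007
gripper_force: 0.0
```

Rise clear of the box, wait for the lid to sink, and check.

Emit:
move_arm:
  series:
    - {"grip":0,"xyz":[0,0,-30],"angular":[0,0,0]}
    - {"grip":0,"xyz":[0,0,-70],"angular":[0,0,0]}
    - {"grip":0,"xyz":[0,-40,-100],"angular":[0,0,0]}
    - {"grip":0,"xyz":[0,-80,-100],"angular":[0,0,0]}
    - {"grip":0,"xyz":[0,-120,-100],"angular":[0,0,0]}
    - {"grip":0,"xyz":[0,-160,-100],"angular":[0,0,0]}
    - {"grip":0,"xyz":[0,-190,-100],"angular":[0,0,0]}
    - {"grip":0,"xyz":[0,-200,-100],"angular":[0,0,0]}
    - {"grip":0,"xyz":[0,-200,-100],"angular":[0,0,0]}
    - {"grip":0,"xyz":[0,-200,-100],"angular":[0,0,0]}

```text
time_s: 22.1
tcp_pos: [0.4465, -0.1709, 0.2313]
ee_rot: [[1.0, -0.001, 0.0], [-0.001, -1.0, -0.0], [0.0, 0.0, -1.0]]
wrist_force: [0.5, 0.2, -1.1]
gripper_width: 0.006
gripper_force: 0.0
```

```bash
python3 - <<'E'
from h import *
s=snap('side','s7'); print(s['tcp'],r.sense()['wrist_force'])
a=cv2.imread('pics/s7.png')[160:360,240:500]; cv2.imwrite('pics/s7c.png',cv2.resize(a,None,fx=3,fy=3,interpolation=cv2.INTER_CUBIC))
E
```

```text
[ 0.44649336 -0.17093407  0.23132391] [-0.67481398 -0.35413485 -0.46167273]
```

View pics/s7c.png

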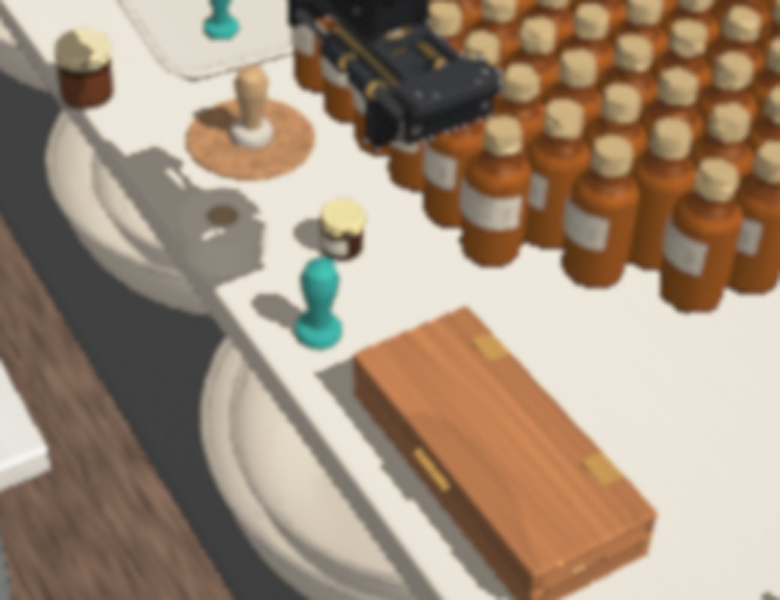

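The crop shows the lid shut (box around crop (500,450)), the tamper upright on the mat (250,110), and the jars and label roll in place. Handing in.

```bash
python3 -c "
from station import r
print(r.finish_job())"
```

```text
the job is handed in; nothing more can be done
None
```

I lapped the tamper's foot left to right in one stroke, with the stone about halfway into its bed by measured force and height, stood it upright on its cork mat and shut the lid; the last picture shows the jars and label roll in place, and the job is handed in at about 22 s with no verdict returned.

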